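# Chuck a sample jar in the bench mixer

### The arm

A 6-joint arm with a two-finger parallel gripper is mounted at the origin on the work surface. World frame = base frame: x ahead of the robot, y to its left, z up, the work surface at z = 0. Lengths are in m, angles in rad, forces in N, time in s.
With the tool pointing down it reaches from about 0.375 to 0.975 m from the base axis. Payload 3.8 kg.
Tool frame: the origin (TCP) lies midway between the tips of the shut fingers; the grasp point (between the pads) lies 19 mm behind it; z points along the fingers, y is the line along which they close (so a half turn about z gives the same grasp; the last joint's range is limited). The gripper opens to 88 mm and grips with 3 to 60 N. Pads are 18 mm wide; open, the fingers measure 123 mm over their backs; the gripper's body (75 mm by 187 mm) begins 45 mm behind the grasp point.
Start: joints at [1.286, 0.264, 1.604, -0, 1.274, -0.037], TCP at [0.166, 0.654, 0.239] pointing down, gripper open.
Joint ranges: [-2.63, 2.63], [-0.94, 2.18], [0.31, 2.57], [-1.31, 4.45], [0, 2.66], [-2.55, 2.55]. Speed limits (rad/s): [2.57, 2.57, 3.14, 3.14, 3.14, 3.14].

### API

Orientations are given as a rotation vector (axis times angle).
In Python, from cell import manip, inverse_kinematics, cams, order gives the robot as it stands. Calls block until the motion is done:
- manip.move_pose(position, orientation): joint-space move of the TCP to a pose.
- manip.move_linear(position, rate=0.15, rot=None): straight line of the TCP; rot=None keeps the orientation; rate is the mean speed in m/s.
- manip.set_joints(angles): joint-space move.
- manip.set_gripper(opening, force=None): finger opening in m; force is the grip in N (None keeps the last); returns when the fingers have stopped.
- manip.dwell(seconds).
- inverse_kinematics(position, orientation): joint angles nearest the present ones, or None.
- manip.state(): the state.
- cams.capture(name): name is "scene" or "top"; returns a dict with "image" (420x560x3 uint8, blue, green, red), "z_map" (420x560 float32, m along the optical axis (not along the pixel's ray), 0 where there is no reading), "intrinsics" (3x3 intrinsics, pixels), "k1" (the pictures are not rectified: a ray, as slopes to the right and down, at radius r is drawn at 1 + k1 r^2 times it, then the intrinsics apply), "position" and "orientation" of the camera in the world. Camera axes: x right, y down, z forward; pixel columns grow to the right and rows downward; lengths in m; the calibration is good to about 2 mm. A picture is of the moment at which its call begins.
A pose or a line that the arm cannot do raises manip.IKError and nothing moves.
- order.close_job(): hands the job in; it is judged then, once.
The state is a dict: "clock": time; "joint_pos": joint angles; "joint_velocities": joint speeds; "tau": joint torques, N m; "tool_pos": TCP position; "tcp_rot": TCP orientation; "contact_force": force on the tool from outside, world axes, zero at the start; "moment": the same for the moment, N m; "gripper_width": finger opening in m; "grasp_force": force on a finger pad.
Only numpy, scipy, OpenCV 4.12 (cv2) and the standard library are available. Lean on these libraries where they do the work, as an engineer would, in place of code of your own. Each camera call takes 0.05 s, during which the arm holds its last target. There are 200 camera calls.

### The job

Stand the amber jar with the magenta cap upright on the black pad between the open jaws of the bench mixer and let go of it; set it down, do not drop it. Then swing the red lever clockwise (seen from above) until the sleeve goes tight and all three jaws grip the jar firmly, and let go. Leave the spare jar, the beaker and the tube rack where they stand.

Things in the scene. Friction and masses are not known exactly. Their poses are not given: they have to be found in the camera images.
- jar: The jar to load: amber glass with a paper band and a magenta cap; a straight upright cylindrical jar, 56 mm diameter and 88 mm tall, plus a screw cap 54 mm diameter and 22 mm tall (110 mm overall), closed and rigid, about 0.3 kg. Origin: centre of its underside; z up.
- mixer: Bench jar mixer, fixed: white housing 255 x 180 mm, 30 mm high, with a three-jaw chuck on top. Origin: on the bench, under the chuck's vertical axis; z up. The housing reaches from 88 mm on the -x side to 168 mm on the +x side (grey panel with screen there) and 90 mm to either side in y. The sleeve is an aluminium knurled ring, 156 mm diameter, 32 to 52 mm above the bench, turning about this axis.
- pad_top (a point): Centre of the top of the slick black plastic pad (46 mm diameter, 58 mm above the bench) on the chuck's axis; the jar stands on it. Axes as mixer.
- sleeve (a joint): Sleeve angle in rad, 0 to 1.5; grows clockwise seen from above, closing the jaws. Starts at 0 to 0.35 (open); the faces meet a centred jar at about 1.17, then the grip tightens. Friction about 3 N at the lever (6 to 10 N with a firm grasp slipping round the post); once seated the force climbs steeply: stop 5 to 8 N higher, 5 to 10 mm of lever travel past contact. It stays where left and keeps its grip.
- lever_top (a point): Top centre of the red upright grip post on the sleeve's lever: a vertical cylinder 20 mm diameter, from 64 to 145 mm above the bench, 108 mm from the chuck's axis. It travels on a circle about that axis: at sleeve = 0 it lies towards the mixer's -y, and at sleeve = q it has turned clockwise by q, towards the mixer's -x. Post and sleeve are one rigid piece, so the post turns in the fingers when their direction is kept.
- jaw1: one of three equal steel jaws with a smooth blue nylon face, 18 mm wide, standing to 36 mm above the top of the pad. Origin on its gripping face (middle of the width, just under pad height); its x axis points inward to the mixer's axis. It stands 30 degrees anticlockwise from the mixer's +x. The three slide radially together, driven by the sleeve; each face is 42 mm from the axis at sleeve = 0 and comes 12 mm closer per rad.
- jaw2: one of three equal steel jaws with a smooth blue nylon face, 18 mm wide, standing to 36 mm above the top of the pad. Origin on its gripping face (middle of the width, just under pad height); its x axis points inward to the mixer's axis. It stands 150 degrees anticlockwise from the mixer's +x. The three slide radially together, driven by the sleeve; each face is 42 mm from the axis at sleeve = 0 and comes 12 mm closer per rad.
- jaw3: one of three equal steel jaws with a smooth blue nylon face, 18 mm wide, standing to 36 mm above the top of the pad. Origin on its gripping face (middle of the width, just under pad height); its x axis points inward to the mixer's axis. It stands on the mixer's -y side. The three slide radially together, driven by the sleeve; each face is 42 mm from the axis at sleeve = 0 and comes 12 mm closer per rad.
- spare_jar: Bystander: pale jar with a blue cap; a straight upright cylindrical jar, 56 mm diameter and 88 mm tall, plus a screw cap 54 mm diameter and 22 mm tall (110 mm overall), closed and rigid, about 0.3 kg. Origin: centre of its underside; z up.
- beaker: Bystander: empty white plastic beaker, 68 mm across its rim, 85 mm tall. Origin: centre of its underside; z up.
- rack: Bystander: magenta tube rack, a block 85 x 190 x 55 mm (x, y, z). Origin: centre of its underside.
Mind the look-alikes: they are no part of the job. Of the things that look like the jar, take the one that is farthest to the robot's right at the start.

How it is judged:
On the way, in this order (a step that is already met when the one before it is completed fails the run):
1. the amber jar stands upright on the pad between the jaws, let go, before the jaws close on it (angle between jar's own z axis and vertical below 0.07 rad and z of jar in the frame of pad_top between -0.004 and 0.004 m and horizontal distance between jar and pad_top below 0.018 m and contact force between the fingers and jar below 0.1 N and linear speed of jar below 0.02 m/s and value of joint sleeve below 1.05 rad), for 0.2 s.
2. the sleeve is turned until all three jaws press on the jar (contact force between each of jaw1, jaw2, jaw3 and jar above 1.5 N), for 0.2 s.
At the end, for the whole second after the job is handed in: The amber jar stands on the pad (underside within 4 mm of its top), upright within 4 degrees, centred on the chuck's axis within 5 mm and at rest; the sleeve is past 1.05 rad and each of the three jaws presses on the jar with more than 1.5 N; the fingers touch nothing (all of step 2 and angle between jar's own z axis and vertical below 0.07 rad and z of jar in the frame of pad_top between -0.004 and 0.004 m and horizontal distance between jar and pad_top below 0.005 m and value of joint sleeve above 1.05 rad and linear speed of jar below 0.02 m/s and contact force between the fingers and anything else below 0.1 N).
It fails at once if the amber jar is dropped or knocked: moving faster than 0.45 m/s while not in the fingers (contact force between the fingers and jar below 0.05 N and linear speed of jar above 0.45 m/s).
It fails at once if the amber jar is tipped by more than 40 degrees (angle between jar's own z axis and vertical above 0.7 rad).
It fails at once if the spare jar is shifted by more than 30 mm or tipped (distance of spare_jar from where it was at the start of the episode above 0.03 m or angle between spare_jar's own z axis and vertical above 0.3 rad).
It fails at once if the beaker is shifted by more than 30 mm or tipped (distance of beaker from where it was at the start of the episode above 0.03 m or angle between beaker's own z axis and vertical above 0.3 rad).
It fails at once if the rack is shifted by more than 30 mm or tipped (distance of rack from where it was at the start of the episode above 0.03 m or angle between rack's own z axis and vertical above 0.3 rad).
It also fails if it takes over 64 s, if anything falls off the work surface, if the arm or the gripper's body presses on something with over 40 N, if the wrist force passes 120 N, or if a joint passes its speed limit or range.

## Working session

There is one attempt and no reset: what is moved stays moved. The work goes in short steps, each a Python script; the robot and the scene stay as the last script left them, time stands still between calls to the robot, and variables do not carry over. Pictures are saved under pics/ and viewed, at most 10 in all, crops included, and the job is handed in when it is done.

```bash
mkdir -p pics; cat > h.py <<'E'
import numpy as np, cv2
from scipy.spatial.transform import Rotation as R
from cell import manip, inverse_kinematics, cams, order
def cloud(c):
    K=np.array(c["intrinsics"]);z=c["z_map"];h,w=z.shape
    u,v=np.meshgrid(np.arange(w),np.arange(h))
    xd=(u-K[0,2])/K[0,0];yd=(v-K[1,2])/K[1,1];x,y=xd.copy(),yd.copy()
    for _ in range(20):
        s=1+c["k1"]*(x*x+y*y);x,y=xd/s,yd/s
    P=np.stack([x*z,y*z,z],-1)
    o=np.array(c["orientation"]);M=R.from_rotvec(o) if o.shape==(3,) else R.from_matrix(o)
    P=P@M.as_matrix().T+np.array(c["position"]);P[z<=0]=np.nan
    return P
E
python3 - <<'E'
from h import *
for n in("scene","top"):
    c=cams.capture(n);cv2.imwrite(f"pics/{n}0.png",c["image"]);np.savez(f"{n}0.npz",P=cloud(c),im=c["image"])
    print(n,c["position"],c["orientation"],c["k1"],c["intrinsics"])
s=manip.state();print(s["tcp_rot"],s["clock"],s["gripper_width"])
E
```

```text
scene [ 1.12583602 -0.01117021  0.79260476] [-1.74002734 -1.82489629  0.74050881] -0.13510365996685544 [[451.56668711   0.         278.20567805]
 [  0.         451.56668711 214.62605781]
 [  0.           0.           1.        ]]
top [ 0.26493333 -0.06525379  1.02369919] [-2.2040691   2.00758342 -0.21241247] 0.0075653851184959795 [[431.46344029   0.         276.65060738]
 [  0.         431.46344029 205.99603245]
 [  0.           0.           1.        ]]
[-3.88229557e-01 -3.11719997e+00  3.02271928e-03] 0.1 0.08811362609324787
```

View pics/top0.png

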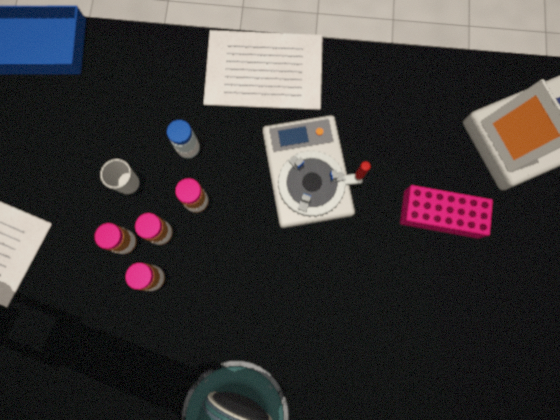

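View pics/scene0.png

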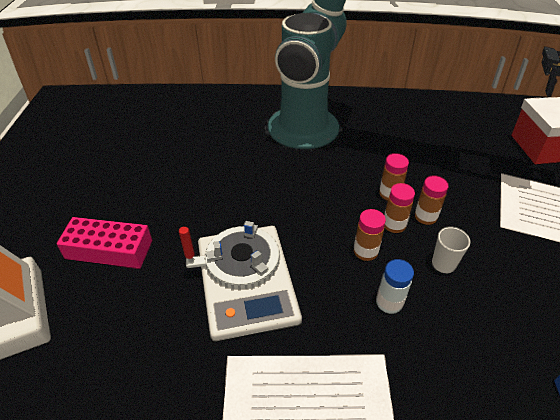

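Top view: magenta-capped candidates are at pixels (189,192), (149,228), (108,237) and (139,277). The chuck is at about (312,182), the red post at (364,168), the spare jar at (180,132), the beaker at (117,175) and the rack at (448,210). The one farthest to the robot's right should be (189,192), which is (371,222) in the scene view. I'll check this by y.

```bash
python3 - <<'E'
from h import *
from scipy.optimize import least_squares
for n in("scene","top"):
    d=np.load(n+"0.npz");P=d["P"];im=d["im"];hsv=cv2.cvtColor(im,cv2.COLOR_BGR2HSV)
    H,S,V=[hsv[...,i].astype(int) for i in range(3)];Z=P[...,2]
    def comps(m,name,mn=25):
        k,l,st,ce=cv2.connectedComponentsWithStats(m.astype(np.uint8))
        for i in range(1,k):
            if st[i,4]>=mn:
                q=P[l==i];mid=(q.max(0)+q.min(0))/2
                print(n,name,ce[i].round(),st[i,4],"mid",mid.round(4),"ext",np.ptp(q,0).round(3),"zmed",np.median(q[:,2]).round(4))
    ok=np.isfinite(Z)
    comps(ok&(H>155)&(H<174)&(S>150)&(V>120)&(Z>.1)&(Z<.118),"cap")
    comps(ok&((H<6)|(H>175))&(S>170)&(Z>.1)&(Z<.155),"post",8)
    comps(ok&((H<6)|(H>175))&(S>170)&(Z>.135)&(Z<.155),"posttop",5)
    comps(ok&(H>100)&(H<120)&(S>150)&(Z>.1)&(Z<.118),"blue")
    comps(ok&(S<60)&(Z>.07)&(Z<.092)&(V>100),"beaker")
    # mixer
    u=(312,182) if n=="top" else (242,252)
    c0=P[u[1],u[0]];print("pad px",c0)
    near=np.hypot(P[...,0]-c0[0],P[...,1]-c0[1])<.1
    # ring: bright low-sat at z 46..57
    m=ok&near&(Z>.047)&(Z<.057)&(V>110)
    q=P[m][:,:2]
    f=lambda p:np.concatenate([np.maximum(np.hypot(*(q-p[:2]).T)-.078,0)*3,np.minimum(np.hypot(*(q-p[:2]).T)-.055,0)])
    r=least_squares(f,c0[:2],loss="soft_l1",f_scale=.002,x_scale=.01);rr=np.hypot(*(q-r.x).T);print("ring",r.x,len(q),np.percentile(rr,[1,5,50,95,99]).round(4),"pad z",np.median(Z[np.hypot(*(P[...,:2]-r.x).transpose(2,0,1))<.018]))
    # housing
    m=ok&(np.hypot(P[...,0]-c0[0],P[...,1]-c0[1])<.25)&(Z>.022)&(Z<.037)
    k,l,st,ce=cv2.connectedComponentsWithStats(cv2.morphologyEx(m.astype(np.uint8),cv2.MORPH_OPEN,np.ones((3,3))))
    i=1+np.argmax(st[1:,4]);q=P[l==i][:,:2].astype(np.float32)
    print("house",cv2.minAreaRect(q*1000))
    rk=ok&(H>155)&(H<174)&(S>150)&(Z>.04)&(Z<.065);comps(rk,"rack",200)
im=np.load("scene0.npz")["im"];cv2.imwrite("pics/crop1.png",cv2.resize(im[140:330,160:460],None,fx=2.6,fy=2.6,interpolation=cv2.INTER_CUBIC))
E
```

```text
scene cap [397. 162.] 290 mid [0.2823 0.2257 0.1068] ext [0.053 0.053 0.013] zmed 0.1093
scene cap [436. 185.] 329 mid [0.3613 0.3033 0.1067] ext [0.056 0.052 0.013] zmed 0.1089
scene cap [403. 192.] 359 mid [0.3902 0.2226 0.1073] ext [0.055 0.052 0.014] zmed 0.1101
scene cap [372. 219.] 427 mid [0.475  0.1471 0.107 ] ext [0.056 0.053 0.014] zmed 0.1095
scene post [185. 237.] 201 mid [ 0.5554 -0.2304  0.1237] ext [0.02  0.02  0.047] zmed 0.1295
scene posttop [183. 231.] 82 mid [ 0.5551 -0.2307  0.1412] ext [0.019 0.019 0.012] zmed 0.1431
scene blue [399. 272.] 560 mid [0.6093 0.1869 0.1069] ext [0.052 0.053 0.014] zmed 0.1093
scene beaker [453. 241.] 373 mid [0.5022 0.3211 0.0787] ext [0.068 0.068 0.017] zmed 0.0803
scene beaker [ 25. 288.] 325 mid [ 0.6624 -0.5496  0.081 ] ext [0.124 0.07  0.022] zmed 0.0784
scene beaker [394. 288.] 190 mid [0.6206 0.1859 0.0809] ext [0.033 0.054 0.021] zmed 0.0813
pad px [ 0.53521851 -0.12282783  0.05790606]
ring [ 0.53400973 -0.12582943] 1300 [0.0584 0.0604 0.0709 0.0797 0.0915] pad z 0.05749224236586914
house ((608.774169921875, -103.220985412597
[... 787 characters left out ...]
aker [501. 143.] 371 mid [ 0.6632 -0.5526  0.081 ] ext [0.125 0.075 0.022] zmed 0.0774
top beaker [185. 143.] 80 mid [0.5981 0.1827 0.0809] ext [0.032 0.047 0.021] zmed 0.0814
top beaker [115. 173.] 267 mid [0.5056 0.3216 0.0795] ext [0.067 0.068 0.019] zmed 0.0814
top beaker [335. 174.] 26 mid [ 0.5493 -0.1717  0.0812] ext [0.019 0.012 0.021] zmed 0.0905
pad px [ 0.53397636 -0.12468239  0.05386098]
ring [ 0.53601239 -0.12498951] 1442 [0.0413 0.0571 0.0689 0.0791 0.0916] pad z 0.056956588349715176
house ((573.67236328125, -112.73868560791016), (253.42724609375, 179.00257873535156), 15.160962104797363)
top rack [449. 210.] 3223 mid [ 0.4979 -0.4432  0.0498] ext [0.102 0.198 0.019] zmed 0.0538
```

View pics/crop1.png

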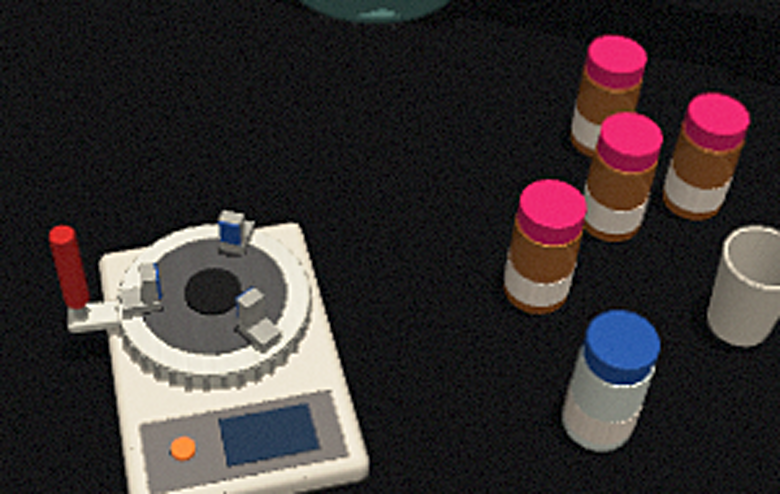

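The crop shows the choice at (552,210), i.e. (371,222) in the scene: amber with a magenta cap. Its y of 0.148 is the lowest of the four (the others are 0.22–0.30). The sizes match: cap 53 mm, post radius 107 mm, housing 253x179 mm. Mixer yaw is about 15.2°, so the sleeve starts near 0.07.

```bash
cat >> h.py <<'E'
C=np.array([.535,-.1245])
def rot(yaw):  # tool down, closing line at world angle yaw (deg)
    return R.from_matrix(np.array([[np.sin(a:=np.radians(yaw)),np.cos(a),0],[-np.cos(a),np.sin(a),0],[0,0,-1]])).as_rotvec()
def best(p,yaw):
    return min((rot(yaw),rot(yaw+180)),key=lambda r:1e3 if (j:=inverse_kinematics(p,r)) is None else abs(j[5]))
def pr(*a):
    s=manip.state();print(*a,"t",round(s["clock"],2),"p",np.round(s["tool_pos"],4),"w",round(s["gripper_width"],4),"g",round(float(np.max(s["grasp_force"])),1),"F",np.round(s["contact_force"],1))
E
python3 - <<'E'
from h import *
print(R.from_rotvec(rot(48.6)).as_matrix().round(2).tolist())
J=[.4756,.1477]
r=best([*J,.2],48.6);print(inverse_kinematics([*J,.2],r))
manip.move_pose([*J,.2],r);pr("above")
manip.move_linear([*J,.055],rate=.12);pr("down")
manip.set_gripper(.04,30);pr("grip")
manip.move_linear([*J,.26],rate=.15);pr("up")
p=[*C,.26];r=best(p,15);manip.move_pose(p,r);pr("over")
for n in("scene","top"):
    c=cams.capture(n);cv2.imwrite(f"pics/{n}1.png",c["image"]);np.savez(f"{n}1.npz",P=cloud(c),im=c["image"])
a=cv2.imread("pics/scene1.png")[60:360,130:430];b=cv2.imread("pics/top1.png")[60:360,150:450]
cv2.imwrite("pics/pair1.png",np.hstack([a,b]))
E
```

```text
Traceback (most recent call last):
  File "h.py", line 16, in rot
    return R.from_matrix(np.array([[np.sin(a:=np.radians(yaw)),np.cos(a),0],[-np.cos(a),np.sin(a),0],[0,0,-1]])).as_rotvec()
           ~~~~~~~~~~~~~^^^^^^^^^^^^^^^^^^^^^^^^^^^^^^^^^^^^^^^^^^^^^^^^^^^^^^^^^^^^^^^^^^^^^^^^^^^^^^^^^^^^^^^^
  File "scipy/spatial/transform/_rotation.pyx", line 1143, in scipy.spatial.transform._rotation.Rotation.from_matrix
ValueError: Non-positive determinant (left-handed or null coordinate frame) in rotation matrix 0: [[ 0.75011107  0.66131187  0.        ]
 [-0.66131187  0.75011107  0.        ]
 [ 0.          0.         -1.        ]].
```

```bash
sed -i 's/np.array(\[\[np.sin(a:=np.radians(yaw)),np.cos(a),0\],\[-np.cos(a),np.sin(a),0\]/np.array([[-np.sin(a:=np.radians(yaw)),np.cos(a),0],[np.cos(a),np.sin(a),0]/' h.py
python3 - <<'E'
from h import *
J=[.4756,.1477]
r=best([*J,.2],48.6);print(inverse_kinematics([*J,.2],r))
manip.move_pose([*J,.2],r);pr("above")
manip.move_linear([*J,.055],rate=.12);pr("down")
manip.set_gripper(.04,30);pr("grip")
manip.move_linear([*J,.26],rate=.15);pr("up")
p=[*C,.26];r=best(p,15);manip.move_pose(p,r);pr("over")
for n in("scene","top"):
    c=cams.capture(n);cv2.imwrite(f"pics/{n}1.png",c["image"]);np.savez(f"{n}1.npz",P=cloud(c),im=c["image"])
a=cv2.imread("pics/scene1.png")[60:360,130:430];b=cv2.imread("pics/top1.png")[60:360,150:450]
cv2.imwrite("pics/pair1.png",np.hstack([a,b]))
E
```

```text
[ 2.51091826e-01 -4.50366543e-02  2.01819269e+00 -4.44089210e-16
  1.16843662e+00 -5.97138190e-01]
above t 2.23 p [0.4757 0.1485 0.2002] w 0.0878 g 0.0 F [ 0.3  0.3 -0.2]
down t 3.59 p [0.4764 0.1479 0.0558] w 0.0884 g 0.0 F [-1.   0.5 -0.2]
grip t 4.18 p [0.4755 0.1475 0.0552] w 0.0554 g 30.0 F [-1.2 -0.8  3.1]
up t 5.7 p [0.4749 0.1475 0.2587] w 0.0552 g 30.0 F [ 0.7 -0.7 -3.7]
over t 6.78 p [ 0.5348 -0.1236  0.2596] w 0.0552 g 30.0 F [ 0.7 -0.3 -3. ]
```

View pics/pair1.png

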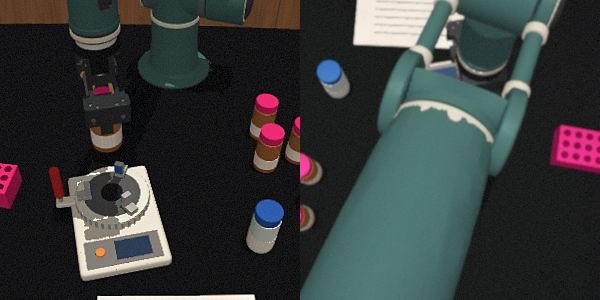

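The left half shows the jar held upright above the open chuck, with its label at (107,140). The chuck is at (112,190) and the post at (57,182), unmoved. Next I lower it.

```bash
python3 - <<'E'
from h import *
manip.move_linear([*C,.125],rate=.12);manip.dwell(.2);pr("pre")
f0=manip.state()["contact_force"][2]
z=.117
while z>.1095:
    manip.move_linear([*C,z],rate=.02);manip.dwell(.1)
    s=manip.state();f=s["contact_force"][2]
    print(round(z,4),np.round(s["tool_pos"],4),np.round(s["contact_force"],1))
    if f-f0>2.0:break
    z-=.001
manip.set_gripper(.064);manip.dwell(.1);manip.set_gripper(.088);pr("open")
manip.move_linear([*C,.28],rate=.2);pr("up")
p=[.535,-.30,.28];manip.move_pose(p,best(p,11));manip.dwell(.1)
c=cams.capture("scene");P=cloud(c);im=c["image"]
hsv=cv2.cvtColor(im,cv2.COLOR_BGR2HSV);H,S,V=[hsv[...,i].astype(int) for i in range(3)]
q=P[(H>155)&(H<174)&(S>150)&(P[...,2]>.148)&(P[...,2]<.18)&(np.hypot(*(P[...,:2]-C).transpose(2,0,1))<.06)]
print("cap",len(q),((q.max(0)+q.min(0))/2).round(4),np.ptp(q,0).round(3))
q=P[((H<6)|(H>175))&(S>170)&(P[...,2]>.1)&(P[...,2]<.155)]
if len(q):print("post",((q.max(0)+q.min(0))/2).round(4),np.ptp(q,0).round(3))
cv2.imwrite("pics/placed.png",cv2.resize(im[130:330,130:400],None,fx=2.5,fy=2.5))
pr("end")
E
```

```text
pre t 8.35 p [ 0.5356 -0.1247  0.1259] w 0.0552 g 30.0 F [-0.2 -0.6 -2.5]
0.117 [ 0.535  -0.1245  0.117 ] [-0.5  0.4 -2.6]
0.116 [ 0.535  -0.1245  0.116 ] [ 0.8  0.5 -2.3]
0.115 [ 0.535  -0.1245  0.115 ] [ 0.1  0.5 -2.4]
0.114 [ 0.535  -0.1245  0.114 ] [-0.4  0.2 -2.1]
0.113 [ 0.5352 -0.1246  0.1132] [ 0.2 -0.5 -1.5]
0.112 [ 0.5353 -0.1246  0.1131] [-2.5  1.5  5.4]
open t 11.72 p [ 0.535  -0.1245  0.112 ] w 0.0881 g 0.0 F [ 0.5 -0.1 -0. ]
up t 12.72 p [ 0.5342 -0.1243  0.2785] w 0.0881 g 0.0 F [0.7 0.8 0.5]
cap 610 [ 0.5347 -0.1225  0.1596] [0.056 0.052 0.023]
post [-0.0089 -0.1195  0.1229] [1.149 2.052 0.046]
end t 13.6 p [ 0.5352 -0.2982  0.2798] w 0.0881 g 0.0 F [ 0.4  0.2 -0.6]
```

View pics/placed.png

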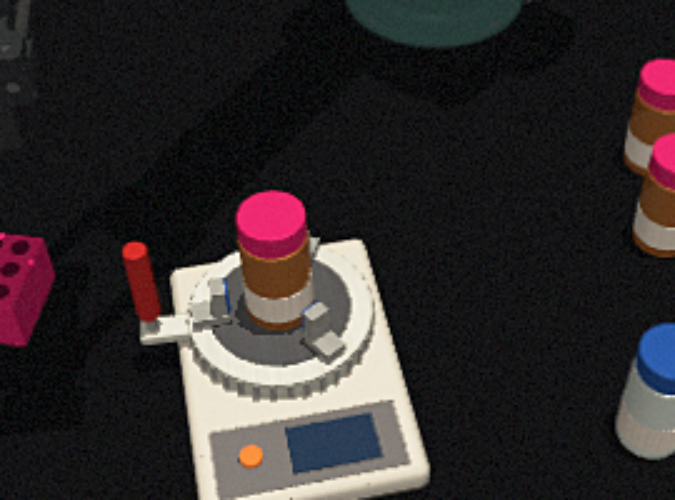

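The jar stands upright on the pad at (277,260), with its cap within 2 mm of the axis. The lever post at (142,280) has not moved. Next I swing it with the fingers loosely caging the post and turning with it.

```bash
cat >> h.py <<'E'
Y0=np.radians(15.2)
def lev(q,z=.106,off=0):
    th=Y0-np.pi/2-q
    return [*(C+.108*np.array([np.cos(th),np.sin(th)])),z], rot(np.degrees(th)+90+off), np.array([np.sin(th),-np.cos(th)])
E
python3 - <<'E'
from h import *
q0=.07
off=min((0,180,-180),key=lambda o:abs(j[5]) if (j:=inverse_kinematics(*lev(q0,.19,o)[:2])) is not None else 99)
for q in np.arange(q0,1.4,.2):
    p,r,t=lev(q,off=off);print(round(q,2),np.round(p,3),inverse_kinematics(p,r).round(2))
p,r,t=lev(q0,.2,off);manip.move_pose(p,r);manip.set_gripper(.044)
p,r,t=lev(q0,.106,off);manip.move_linear(p,rate=.12);pr("down")
manip.set_gripper(.026,10);pr("cage")
F0=np.array(manip.state()["contact_force"])
def step(q,rate):
    p,r,t=lev(q,off=off);manip.move_linear(p,rate=rate,rot=r);s=manip.state()
    f=(np.array(s["contact_force"])-F0)[:2]
    print(round(q,3),"t",round(s["clock"],1),"drag",round(-f@t,1),"rad",round(float(f@[t[1],-t[0]]),1),"err mm",np.round((np.array(s["tool_pos"])-p)*1e3,1));return -f@t
for q in np.arange(.17,1.08,.1):
    if step(q,.06)>14:break
pr("end")
E
```

```text
0.07 [ 0.556 -0.23   0.106] [-0.43  0.24  1.89 -0.    1.01 -0.63]
0.27 [ 0.534 -0.232  0.106] [-0.45  0.21  1.93  0.    1.   -0.45]
0.47 [ 0.513 -0.23   0.106] [-0.47  0.17  1.97  0.    0.99 -0.26]
0.67 [ 0.492 -0.224  0.106] [-0.47  0.13  2.02 -0.    0.99 -0.07]
0.87 [ 0.474 -0.213  0.106] [-0.47  0.09  2.06 -0.    0.98  0.13]
1.07 [ 0.457 -0.199  0.106] [-0.46  0.06  2.11 -0.    0.98  0.34]
1.27 [ 0.444 -0.182  0.106] [-0.44  0.02  2.14  0.    0.98  0.56]
down t 15.82 p [ 0.5566 -0.2307  0.1068] w 0.0438 g 0.0 F [-0.3  0.2  0.2]
cage t 16.28 p [ 0.5561 -0.2305  0.1063] w 0.0262 g 0.0 F [ 0.4 -0.9 -0.2]
0.17 t 16.6 drag -0.2 rad 1.4 err mm [-0.  -0.1  0.2]
0.27 t 16.9 drag 0.0 rad 0.7 err mm [ 0.  -0.1  0.1]
0.37 t 17.3 drag -0.2 rad 1.6 err mm [-0. -0.  0.]
0.47 t 17.6 drag -0.7 rad 1.1 err mm [-0.1  0.1 -0. ]
0.57 t 17.9 drag 0.4 rad 0.6 err mm [-0.1  0.1 -0.1]
0.67 t 18.3 drag 0.1 rad 0.9 err mm [-0.1  0.1 -0.1]
0.77 t 18.6 drag -0.6 rad 0.6 err mm [-0.2  0.1 -0.1]
0.87 t 18.9 drag -0.2 rad 0.2 err mm [-0.1  0.1 -0. ]
0.97 t 19.3 drag -0.4 rad -0.9 err mm [-0.1  0.1 -0.1]
1.07 t 19.6 drag -1.4 rad 0.6 err mm [-0.   0.1 -0.1]
end t 19.62 p [ 0.4571 -0.1993  0.1059] w 0.0264 g 0.1 F [-0.2  0.5  0.1]
```

The drag reads about 0 N, so I'll check whether the post came along.

```bash
python3 - <<'E'
from h import *
c=cams.capture("scene");cv2.imwrite("pics/lev1.png",cv2.resize(c["image"][110:310,110:380],None,fx=2.5,fy=2.5))
E
```

```text
(no output)
```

View pics/lev1.png

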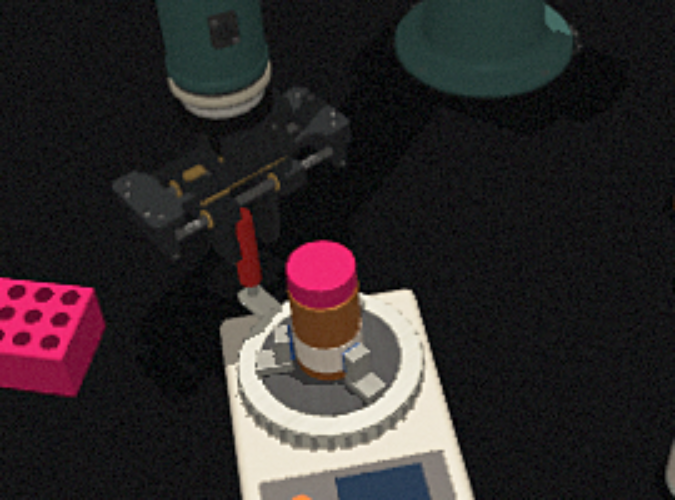

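The fingers at (245,215) hold the post and the lever has swung to (250,290), with the jaws nearly on the jar. Now fine steps to the tight point.

```bash
python3 - <<'E'
from h import *
off=min((0,180,-180),key=lambda o:abs(j[5]) if (j:=inverse_kinematics(*lev(1.07,.19,o)[:2])) is not None else 99)
q=1.07;base=[]
F0=np.array([.2,-.2])
while q<1.36:
    q+=.015;p,r,t=lev(q,off=off);manip.move_linear(p,rate=.03,rot=r);s=manip.state()
    d=-(np.array(s["contact_force"])[:2]-F0)@t;manip.dwell(.1);s=manip.state();d2=-(np.array(s["contact_force"])[:2]-F0)@t
    print(round(q,3),"drag",round(d,1),round(d2,1),"lag mm",round(-float((np.array(s["tool_pos"])-p)[:2]@t)*1e3,1))
    if d>7.5 and d2>7.5:break
pr("end")
c=cams.capture("scene");cv2.imwrite("pics/lev2.png",cv2.resize(c["image"][110:310,110:380],None,fx=2.5,fy=2.5))
E
```

```text
1.085 drag 2.7 3.2 lag mm 0.4
1.1 drag 2.3 3.5 lag mm -0.0
1.115 drag 2.0 3.1 lag mm -0.2
1.13 drag 1.7 1.6 lag mm -0.1
1.145 drag 2.0 2.1 lag mm -0.1
1.16 drag 3.1 2.3 lag mm -0.0
1.175 drag 1.5 2.0 lag mm -0.1
1.19 drag 2.9 2.0 lag mm -0.0
1.205 drag 2.7 4.1 lag mm -0.1
1.22 drag 4.1 4.1 lag mm 0.2
1.235 drag 5.4 5.7 lag mm 0.8
1.25 drag 9.3 7.9 lag mm 1.4
end t 23.87 p [ 0.4459 -0.1854  0.1061] w 0.0259 g 4.2 F [ 2.6 -8.1 -2.9]
```

View pics/lev2.png

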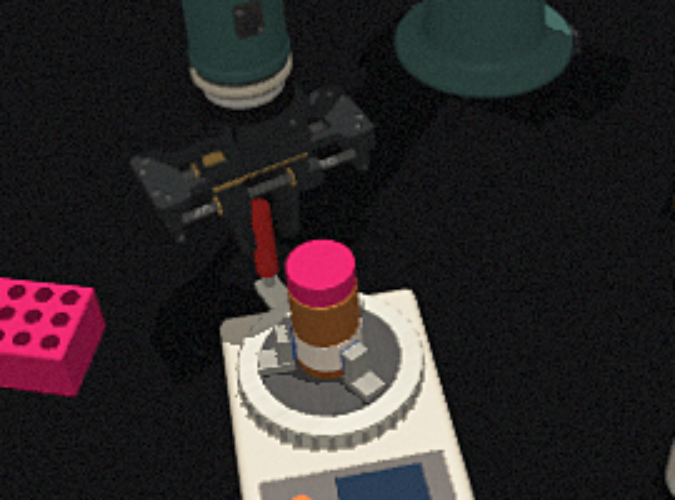

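The jaws are now on the jar, the lever is at (268,290), and the force has climbed about 6 N above friction. One small step more, then I let go and check.

```bash
python3 - <<'E'
from h import *
off=min((0,180,-180),key=lambda o:abs(j[5]) if (j:=inverse_kinematics(*lev(1.07,.19,o)[:2])) is not None else 99)
for q in(1.258,1.266,1.274):
    p,r,t=lev(q,off=off);manip.move_linear(p,rate=.03,rot=r);manip.dwell(.15);s=manip.state()
    d=-(np.array(s["contact_force"])[:2]-[.2,-.2])@t;print(q,round(d,1));
    if d>10:break
manip.set_gripper(.046);pr("open")
x,y,_=manip.state()["tool_pos"]
manip.move_linear([x,y,.24],rate=.12)
p=[.45,-.36,.28];manip.move_pose(p,best(p,-20));manip.dwell(.2);pr("clear")
c=cams.capture("scene");P=cloud(c);im=c["image"];hsv=cv2.cvtColor(im,cv2.COLOR_BGR2HSV);H,S,V=[hsv[...,i].astype(int) for i in range(3)]
D=np.hypot(*(P[...,:2]-C).transpose(2,0,1));Z=P[...,2]
q=P[(H>155)&(H<174)&(S>150)&(Z>.155)&(Z<.18)&(D<.06)];print("cap",((q.max(0)+q.min(0))/2).round(4),np.ptp(q,0).round(3),np.median(q[:,2]))
q=P[((H<6)|(H>175))&(S>170)&(Z>.1)&(Z<.155)&(D<.14)];m=(q.max(0)+q.min(0))/2;v=m[:2]-C
print("post",m.round(4),"r",np.hypot(*v),"q",np.degrees(0)+(Y0-np.pi/2-np.arctan2(v[1],v[0])))
cv2.imwrite("pics/fin.png",cv2.resize(im[110:310,110:380],None,fx=2.5,fy=2.5))
E
```

```text
1.258 9.9
1.266 11.6
open t 25.2 p [ 0.4436 -0.1822  0.1056] w 0.0462 g 0.0 F [-0.2 -0.   0.5]
clear t 27.56 p [ 0.4501 -0.3588  0.2797] w 0.0461 g 0.0 F [ 0.5  0.4 -0.8]
cap [ 0.5339 -0.1236  0.1626] [0.055 0.053 0.015] 0.16726773051615884
post [ 0.499  -0.1488  0.1256] r 0.04345599482750265 q 1.2412945900072723
```

View pics/fin.png

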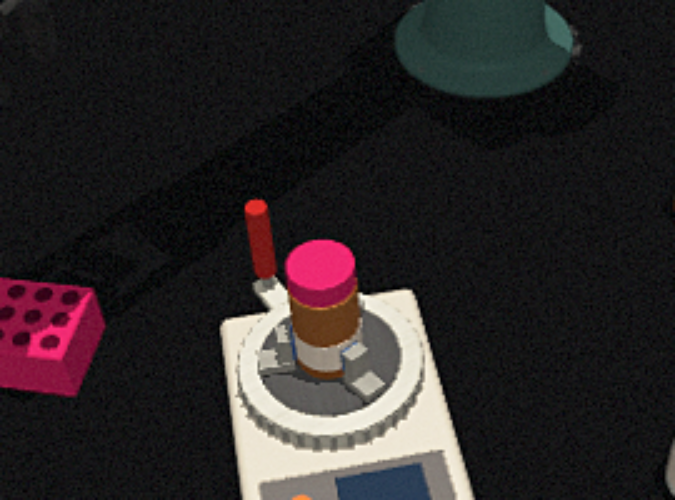

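The jar stands upright and centred at (322,310) with the jaws on it. The lever at (262,245) stayed where I left it, and the fingers are clear. Handing in.

```bash
python3 -c "
from h import *
print(order.close_job())"
```

```text
the job is handed in; nothing more can be done
None
```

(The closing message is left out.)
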